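Pack the alignment kit into its shaped case

TASK

Pack the kit away: take the amber filter in its black holder off the sloping stand and the silver cage plate off the bench, turn each to match its own cutout in the walnut case, and press each firmly down until its base is flush with the foam all round. With both fully home, close the lid of the case completely, and let go. Leave everything else, including the steel stage already in the case, where it is.

Things in the scene. Friction and masses are not known exactly. Their poses are not given: they have to be found in the camera images.
- case: Fixed open walnut case, 190 (x) by 350 (y) by 64 mm high, walls 8 mm. Origin: centre of its underside; x points to the hinged back wall, y along its length. Black foam fills it to 34 mm above the origin, with three cutouts (2 mm play on each side, 3 mm chamfer at the mouth) centred at x = 0 and y = 105 mm (filter), 0 (cage plate), -105 mm (steel stage, filled).
- filter_mid (a point): Amber filter in a black holder, 38 mm high, 0.14 kg. Point on the ring's axis, 19 mm above the underside; own z up through the ring. Base 14 mm thick: 46 mm square about the axis plus a 20 mm wide stem to 47 mm from the axis along own +x. On it a round ring, 38 mm wide, 24 mm high: grip here. Starts flat on a board sloping 30 degrees, stem uphill, own z square to the board.
- plate_mid (a point): Silver cage plate, flat on the bench, any yaw, 38 mm high, 0.16 kg. Point on the collar's axis, 19 mm above the underside; own z up. Base 14 mm thick: 56 (own x) by 44 mm (own y) about the axis, plus one lug at x = 8 to 28, y = 22 to 40 mm. On it a round collar, 36 mm wide, 24 mm high, dark bore on top: grip here.
- filter_home (a point): Where filter_mid is when the filter is fully home: centre of its cutout, 39 mm above the case's origin. The stem then points along the case's -y: own x along case -y, own y along case +x, own z up.
- plate_home (a point): Where plate_mid is when the cage plate is fully home: centre of its cutout, 39 mm above the case's origin. Own x then points along case +y, own y along case -x (lug towards the front wall, on the filter's side).
- filter_pad (a joint): Blue pad in the filter cutout: 0 up (7 mm below the foam's top), 0.007 m fully down (14 mm below). It carries the filter's weight without giving way, sinks under a push of about 6 N, and stays down.
- plate_pad (a joint): Blue pad in the cage plate cutout: works just like filter_pad, 0 up to 0.007 m fully down.
- lid (a joint): Lid angle, rad: 0 shut, 1.57 upright, starts at 1.45 to 1.65. Stiff hinge (friction 0.58 N m): it stays where it is left, moves under 3 to 4 N near the free edge (with its weight helping as it comes down), and closes when its outer face is drawn over towards the robot and pushed down.
- lid_hinge (a point): Middle of the lid's hinge line, at case x = 95 mm, 64.5 mm above the case's origin, parallel to case y. The lid is a plain walnut board, 190 mm from hinge line to free edge, 350 mm long, 9 mm thick (its inner face passes through the hinge line); no handle.
- lid_edge (a point): Middle of the lid's free edge, 190 mm from the hinge, half-way through its thickness.
- easel: Fixed grey sloping stand, 120 by 110 mm, about 92 mm high. Origin: centre of its underside; own x points uphill (level). Its board slopes 30 degrees; a ledge 9 mm high square to the board carries the lower edge of the filter.
- stage: Bystander: steel translation stage, 60 mm square, 32 mm high, already in the case's third cutout, loose. Origin: centre of its underside.
- mirror_mount: Bystander: black mount with a gold mirror, 50 by 50 by 62 mm high, standing loose on the bench on the same side as the cage plate. Origin: centre of its underside.
- jar: Bystander: amber glass jar, 50 mm across, 70 mm high, loose. Origin: centre of its underside.
- iris: Bystander: black iris on a post, 44 mm across, 94 mm high, loose. Origin: centre of its underside.
- driver: Bystander: green screwdriver, 160 mm, lying loose.
- block: Bystander: brass block 50 by 30 by 20 mm, lying loose.
Not all that is in view belongs to the job. What is shaped like the part that bears plate_mid but red or turquoise is not meant.

How it is judged:
On the way:
1. the filter and the cage plate are both pressed home in their cutouts while the lid is still open (horizontal distance between filter_mid and filter_home below 0.006 m and z of filter_mid in the frame of case between 0.034 and 0.041 m and angle between each of filter_mid, plate_mid's own z axis and vertical below 0.08 rad and angle between the x axis of each of filter_mid, plate_mid and the y axis of case, either way round below 0.15 rad and horizontal distance between plate_mid and plate_home below 0.006 m and z of plate_mid in the frame of case between 0.034 and 0.041 m and value of joint lid above 0.7 rad), for 0.2 s.
At the end, for the whole second after the job is handed in: The filter and the cage plate each lie in their own cutout, turned to match it (within 6 mm and 0.15 rad), level and pressed home to within 2 mm; both came home before the lid was closed; the lid is shut (within 0.05 rad); everything is at rest, and nothing else has been shifted (horizontal distance between filter_mid and filter_home below 0.006 m and z of filter_mid in the frame of case between 0.034 and 0.041 m and angle between each of filter_mid, plate_mid's own z axis and vertical below 0.08 rad and angle between the x axis of each of filter_mid, plate_mid and the y axis of case, either way round below 0.15 rad and horizontal distance between plate_mid and plate_home below 0.006 m and z of plate_mid in the frame of case between 0.034 and 0.041 m and value of joint lid below 0.05 rad and velocity of joint lid below 0.05 rad/s); the robot touches nothing.
It fails at once if the steel stage in the case is lifted or shifted (distance of stage from where it was at the start of the episode above 0.015 m).
It fails at once if a bystander (mirror mount, jar, iris, screwdriver, brass block) is shifted by more than 25 mm (distance of any of mirror_mount, jar, iris, driver, block from where it was at the start of the episode above 0.025 m).
It also fails if it takes over 72 s, if anything falls off the work surface, if the arm or the gripper's body presses on something with over 40 N, if the wrist force passes 120 N, or if a joint passes its speed limit or range.

ROBOT

A 6-joint arm with a two-finger parallel gripper is mounted at the origin on the work surface. World frame = base frame: x ahead of the robot, y to its left, z up, the work surface at z = 0. Lengths are in m, angles in rad, forces in N, time in s.
With the tool pointing down it reaches from about 0.275 to 0.85 m from the base axis. Payload 19 kg.
Tool frame: the origin (TCP) lies on the centre line of the jaws, within the pads' length; the fingertips stand 8 mm ahead of it and the grasp point (between the pads) lies 11 mm behind it; x points along the fingers, z is the direction in which the jaws open and shut, and the axes are right-handed (so a half turn about x gives the same grasp; the last joint's range is limited). The gripper opens to 85 mm and grips with 20 to 120 N. Pads are 22 mm wide; open, the fingers measure 114 mm over their backs; the gripper's body (76 mm by 85 mm) begins 54 mm behind the grasp point. The pads swing forward as they close: fully open they stand 13 mm farther back than shut.
Start: joints at [1.149, 0.15, 1.437, -0, 1.554, -0.134], TCP at [0.163, 0.551, 0.239] pointing down, gripper open.
Joint ranges: [-2.8, 2.8], [-0.68, 2.1], [0.12, 2.68], [-1.39, 4.53], [0.16, 2.79], [-2.81, 2.81]. Speed limits (rad/s): [1.89, 1.89, 2.22, 3.01, 3.01, 3.01].

INTERFACE

Orientations are given as a unit quaternion [w, x, y, z].
In Python, from workcell import move_pose, line_to, move_joints, set_gripper, wait, solve_ik, snapshot, MotionError, sign_off, spot_in, masks_of, landmark_of, read_t, read_joint_positions, read_dq, read_effort, read_eef_pos, read_orientation, read_ft_force, read_ft_torque, read_finger_gap gives the robot as it stands. Calls block until the motion is done:
- move_pose(position, orientation): joint-space move of the TCP to a pose.
- line_to(position, rotation=None, velocity=0.15): straight line of the TCP; rotation=None keeps the orientation; velocity is the mean speed in m/s.
- move_joints(angles): joint-space move.
- set_gripper(opening, grasp_force=None): opening from 0.0 (shut) to 1.0 (fully open); grasp_force is the grip in N (None keeps the last); returns when the fingers have stopped.
- wait(seconds).
- solve_ik(position, orientation): joint angles nearest the present ones, or None.
- snapshot(name): name is "scene" or "side" or "wrist"; returns a dict with "color" (384x512x3 uint8, red, green, blue), "K" (3x3 intrinsics, pixels), "k1" (the pictures are not rectified: a ray, as slopes to the right and down, at radius r is drawn at 1 + k1 r^2 times it, then the intrinsics apply), "R" (3x3) and "t" (3): a world point X has camera coordinates R X + t. Camera axes: x right, y down, z forward; pixel columns grow to the right and rows downward; lengths in m; the calibration is good to about 2 mm. A picture is of the moment at which its call begins. There is no depth.
A pose or a line that the arm cannot do raises MotionError and nothing moves.
- sign_off(): hands the job in, once; it reports no verdict.
Trained networks look in a picture, given as the dict that the camera call returned (one of the last four; its "shot" number tells which), for a name from the list of things; names that differ only in an ending like _2 or _b are one class to them, and where a whole thing is asked for, a point or a joint stands for the part that bears it (a point fixed in the world has none). Each returns a list of dicts, best first, with "confidence" (0 to 1); they miss things now and then, are a little off and sometimes report something else, mostly with a low value. They report only what shows in the picture. A call takes as long as a camera call. They do not tell look-alikes from the thing itself.
- spot_in(picture, query): "position" ([x, y, z] in m, in world coordinates, good to about 4 mm: the middle of the surface that is visible of it).
- masks_of(picture, query): "mask" (384x512 bool, what is visible of it).
- landmark_of(picture, query): "position" ([x, y, z] in m, in world coordinates, good to about 4 mm: a listed point, or the origin of a listed thing).
Readings, each from a call of its own:
- read_t(): time.
- read_joint_positions(): joint angles.
- read_dq(): joint speeds.
- read_effort(): joint torques, N m.
- read_eef_pos(): TCP position.
- read_orientation(): TCP orientation.
- read_ft_force(): force on the tool from outside, world axes, zero at the start.
- read_ft_torque(): the same for the moment, N m.
- read_finger_gap(): opening from 0.0 (shut) to 1.0 (fully open).
Only numpy, scipy, OpenCV 4.12 (cv2) and the standard library are available. Lean on these libraries where they do the work, as an engineer would, in place of code of your own. Each camera call takes 0.05 s, during which the arm holds its last target.

## Working session

There is one attempt and no reset: what is moved stays moved. The work goes in short steps, each a Python script; the robot and the scene stay as the last script left them, time stands still between calls to the robot, and variables do not carry over. Pictures are saved under pics/ and viewed, and the job is handed in when it is done.

```bash
mkdir -p pics; ls; cat > h.py <<'E'
from workcell import *
import numpy as np, cv2
from scipy.spatial.transform import Rotation as Rn
def save(p,n): cv2.imwrite(f'pics/{n}.png',p['color'][:,:,::-1])
E
python3 - <<'E'
from h import *
print(read_t(),read_orientation(),read_ft_force())
for c in ['scene','side','wrist']:
    p=snapshot(c); save(p,c+'0'); print(c,p['K'].tolist(),p['k1'],(-p['R'].T@p['t']).round(3))
    for q in ['case','filter_mid','plate_mid','filter_home','plate_home','lid_hinge','lid_edge','easel','stage','mirror_mount','jar','iris','driver','block']:
        r=landmark_of(p,q); print(' ',q,[(np.round(d['position'],3).tolist(),round(d['confidence'],2)) for d in r[:4]])
print(read_t())
E
```

```text
pics
0.0 [ 0.56614398 -0.4233557   0.56690941  0.42292394] [ 0.44372278  0.33700501 -0.14053156]
scene [[464.43424320328165, 0.0, 255.02564804162424], [0.0, 464.43424320328165, 188.8588956670974], [0.0, 0.0, 1.0]] -0.10724910102439718 [0.916 0.757 1.088]
  case [([0.533, 0.011, -0.004], 0.76)]
  filter_mid [([0.521, 0.363, 0.073], 0.73)]
  plate_mid [([0.437, -0.347, 0.022], 0.57), ([0.414, -0.454, 0.018], 0.52), ([0.314, -0.336, 0.018], 0.49)]
  filter_home [([0.525, 0.12, 0.045], 0.92)]
  plate_home []
  lid_hinge [([0.627, 0.022, 0.064], 0.95), ([0.736, -0.24, -0.003], 0.38)]
  lid_edge [([0.63, 0.016, 0.254], 0.89), ([0.386, 0.178, 0.004], 0.47)]
  easel [([0.552, 0.369, 0.004], 0.92)]
  stage [([0.542, -0.096, 0.02], 0.57)]
  mirror_mount [([0.584, -0.362, -0.002], 0.5)]
  jar [([0.696, 0.306, -0.002], 0.66)]
  iris [([0.735, -0.238, -0.003], 0.6)]
  driver [([0.38, -0.082, -0.004], 0.46), ([0.542, -0.095, 0.016], 0.16)]
  block [([0.383, 0.177, 0.001], 0.58), ([0.535, 0.01, -0.002], 0.15)]
side [[482.44740399947256, 0.0, 253.31375417636326], [0.0, 482.44740399947256, 193.121141
[... 643 characters left out ...]
.68)]
  easel [([0.552, 0.369, -0.003], 0.57)]
  stage [([0.542, -0.095, 0.02], 0.66)]
  mirror_mount [([0.586, -0.359, -0.0], 0.96), ([0.382, 0.171, -0.003], 0.36)]
  jar []
  iris [([0.738, -0.248, -0.004], 0.64)]
  driver [([0.379, -0.081, -0.002], 0.67)]
  block [([0.385, 0.171, -0.002], 0.75)]
wrist [[324.206619689161, 0.0, 250.79369566217477], [0.0, 324.206619689161, 189.70365349443335], [0.0, 0.0, 1.0]] -0.07949424715049012 [0.096 0.572 0.374]
  case []
  filter_mid [([0.389, 0.168, 0.002], 0.18)]
  plate_mid []
  filter_home []
  plate_home []
  lid_hinge []
  lid_edge []
  easel []
  stage []
  mirror_mount []
  jar []
  iris []
  driver []
  block [([0.39, 0.17, 0.004], 0.82)]
2.25
```

View pics/scene0.png

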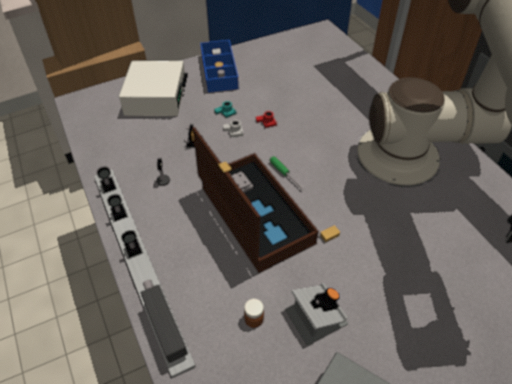

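View pics/side0.png

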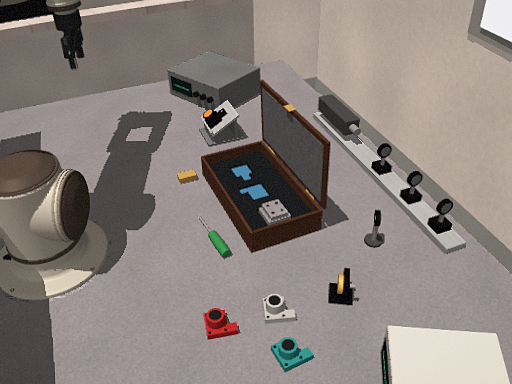

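View pics/wrist0.png

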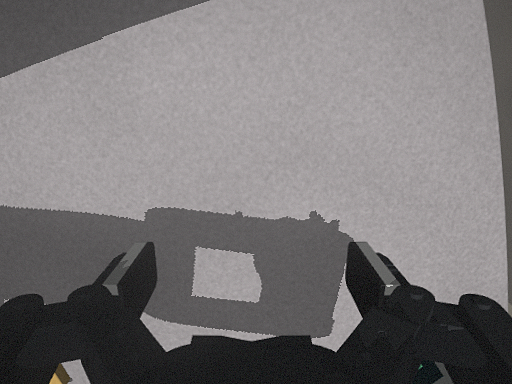

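```bash
cat >> h.py <<'E'
def proj(p,X):
    c=np.atleast_2d(X)@p['R'].T+p['t']; s=c[:,:2]/c[:,2:]
    s=s*(1+p['k1']*(s**2).sum(1,keepdims=True)); return s@p['K'][:2,:2].T+p['K'][:2,2]
def case_pts(x,y,yaw):
    c,s=np.cos(yaw),np.sin(yaw)
    M=np.array([[c,-s,0],[s,c,0],[0,0,1]])
    return lambda P: np.atleast_2d(P)@M.T+[x,y,0]
def overlay(p,lines,box,sc,name):
    x0,y0,x1,y1=box
    im=cv2.resize(p['color'][y0:y1,x0:x1,::-1],None,fx=sc,fy=sc,interpolation=cv2.INTER_CUBIC)
    for L,col in lines:
        q=((proj(p,np.array(L,float))-[x0,y0]+.5)*sc).round().astype(int)
        cv2.polylines(im,[q.reshape(-1,1,2)],False,col,1)
    cv2.imwrite(f'pics/{name}.png',im)
def rect(x0,x1,y0,y1,z): return [[x0,y0,z],[x1,y0,z],[x1,y1,z],[x0,y1,z],[x0,y0,z]]
def case_lines(x,y,yaw,th=None):
    T=case_pts(x,y,yaw)
    L=[(T(rect(-.095,.095,-.175,.175,.064)),(0,255,0)),(T(rect(-.087,.087,-.167,.167,.064)),(0,255,255))]
    fil=np.array([[.023,.023],[.023,-.023],[.010,-.023],[.010,-.047],[-.010,-.047],[-.010,-.023],[-.023,-.023],[-.023,.023],[.023,.023]])
    f2=np.sign(fil)*.002+fil+[0,.105]
    L.append((T(np.c_[f2,np.full(9,.034)]),(255,255,0)))
    # plate own x->+y, own y->-x
    pl=np.array([[-.028,-.022],[.028,-.022],[.028,.040],[.008,.040],[.008,.022],[-.028,.022],[-.028,-.022]])
    L.append((T(np.c_[-pl[:,1],pl[:,0],np.full(7,.034)]),(255,0,255)))
    if th is not None:
        L.append((T([[.095-.19*np.cos(th),s,.0645+.19*np.sin(th)] for s in(-.175,.175)]),(0,0,255)))
    return L
E
python3 - <<'E'
from h import *
import pickle
a=snapshot('scene');b=snapshot('side'); pickle.dump((a,b),open('ab.pkl','wb'))
L=case_lines(.534,.0115,.066,1.57)
overlay(a,L,(180,115,330,275),4,'ovA'); overlay(b,L,(190,75,340,255),3,'ovB')
overlay(a,[],(280,270,360,340),6,'eA'); overlay(b,[],(190,90,250,150),8,'eB')
overlay(b,[],(195,285,325,375),6,'pB');overlay(a,[],(180,90,290,160),6,'pA')
E
```

```text
(no output)
```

View pics/ovA.png

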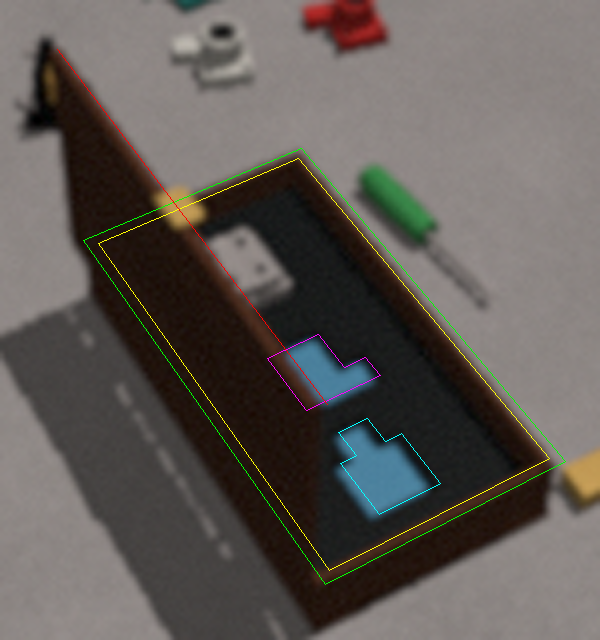

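View pics/ovB.png

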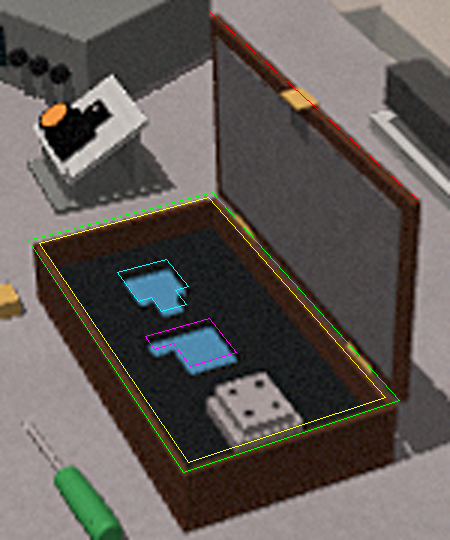

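View pics/eA.png

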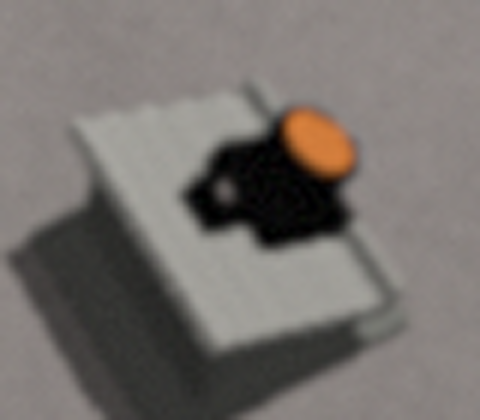

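View pics/eB.png

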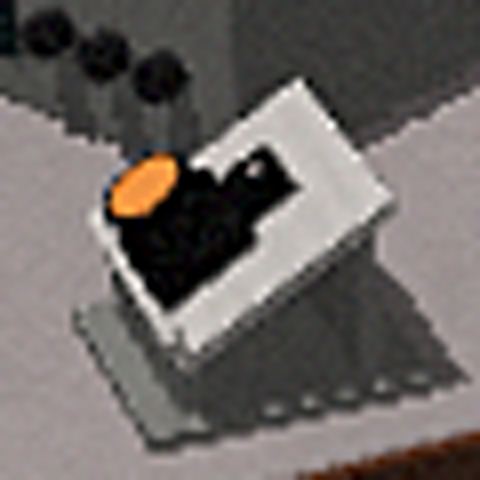

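View pics/pB.png

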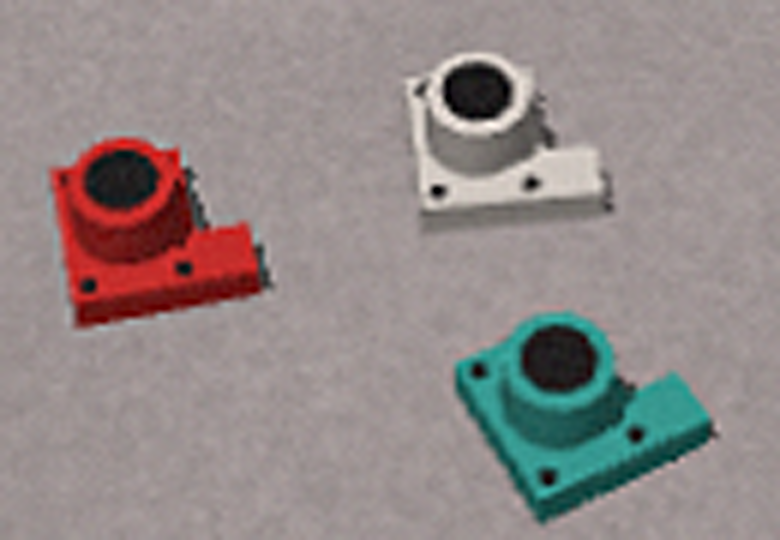

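```bash
cat >> h.py <<'E'
from scipy.optimize import minimize
def box(x0,x1,y0,y1,z0,z1): return np.array([[x,y,z] for x in(x0,x1) for y in(y0,y1) for z in(z0,z1)])
def cyl(r,z0,z1):
    a=np.linspace(0,2*np.pi,40,endpoint=False)
    return np.vstack([np.c_[r*np.cos(a),r*np.sin(a),np.full(40,z)] for z in(z0,z1)])
FIL=[box(-.023,.023,-.023,.023,-.019,-.005),box(.02,.047,-.010,.010,-.019,-.005),cyl(.019,-.005,.019)]
PLA=[box(-.028,.028,-.022,.022,-.019,-.005),box(.008,.028,.02,.040,-.019,-.005),cyl(.018,-.005,.019)]
S=4
def fill(p,pts,m=None):
    m=np.zeros((384*S,512*S),np.uint8) if m is None else m
    q=((proj(p,pts)+.5)*S-.5); cv2.fillConvexPoly(m,cv2.convexHull(q.astype(np.float32)).round().astype(np.int32),1); return m
def down(m): return cv2.resize(m.astype(np.float32),(512,384),interpolation=cv2.INTER_AREA)
def sil(p,parts,R,t):
    m=None
    for P in parts: m=fill(p,P@R.T+t,m)
    return down(m)
def iou(a,b): return np.minimum(a,b).sum()/np.maximum(a,b).sum()
def fitsil(views,parts,R_of,x0,steps):
    f=lambda v: -np.mean([iou(sil(p,parts,*R_of(v)),m.astype(np.float32)) for p,m in views])
    sim=np.vstack([x0]+[np.array(x0)+np.eye(len(x0))[i]*steps[i] for i in range(len(x0))])
    r=minimize(f,x0,method='Nelder-Mead',options=dict(initial_simplex=sim,xatol=1e-4,fatol=1e-4,maxiter=250))
    return r.x,-r.fun
Rz=lambda a: Rn.from_euler('z',a).as_matrix()
def plate_R(v): return Rz(v[2]),np.array([v[0],v[1],.019])
def filt_R(v): return Rz(v[3])@Rn.from_euler('y',-np.pi/6).as_matrix(),np.array(v[:3])
def shrink(pl,d): # grow polygon by d
    return pl
def casefit(views,x0):
    # cutout cells (case frame), convex pieces, with 2 mm play
    g=.002
    fp=[(-.023-g,.023+g,.105-.023-g,.105+.023+g),(-.010-g,.010+g,.105-.047-g,.105-.02)]
    pp=[(-.022-g,.022+g,-.028-g,.028+g),(-.040-g,-.02,.008-g,.028+g)]
    def rend(p,v,sel):
        T=case_pts(*v); out=np.zeros((384,512),np.float32)
        for s in sel:
            m1=m2=None
            for r in (fp if s=='f' else pp):
                m1=fill(p,T(rect(*r,.027)),m1); m2=fill(p,T(rect(*r,.031)),m2)
            out+=down(m1&m2)
        return out
    f=lambda v:-np.mean([iou(rend(p,v,s),m.astype(np.float32)) for p,m,s in views])
    x0=np.array(x0); sim=np.vstack([x0,x0+[.006,0,0],x0+[0,.006,0],x0+[0,0,.05]])
    r=minimize(f,x0,method='Nelder-Mead',options=dict(initial_simplex=sim,xatol=1e-4,fatol=1e-4,maxiter=200))
    return r.x,-r.fun
def blue(p):
    h=cv2.cvtColor(p['color'],cv2.COLOR_RGB2HSV); 
    return ((h[...,0]>95)&(h[...,0]<112)&(h[...,1]>90)&(h[...,2]>100))
E
python3 - <<'E'
from h import *
import pickle
a,b=pickle.load(open('ab.pkl','rb'))
def near(p,m,X,r):
    c=proj(p,X)[0]; yy,xx=np.mgrid[:384,:512]; return m&(np.hypot(xx-c[0],yy-c[1])<r)
T=case_pts(.534,.0115,.066)
fa=near(a,blue(a),T([0,.105,.03])[0],18)
fb=near(b,blue(b),T([0,.05,.03])[0],40)
print(fa.sum(),fb.sum())
for vs in ([(a,fa,'f'),(b,fb,'fp')],[(b,fb,'fp')]): print('case',casefit(vs,[.534,.0115,.066]))
a=snapshot('scene');b=snapshot('side')
def get(p,q,X):
    best=min(masks_of(p,q),key=lambda d:np.hypot(*(np.argwhere(d['mask']).mean(0)[::-1]-proj(p,X)[0]))); print(q,best['confidence'],best['mask'].sum()); return best['mask']
ma,mb=[get(p,'plate_mid',[.434,-.348,.02]) for p in(a,b)]
for y0 in (0,1.57,3.14,-1.57):
  print('plate',y0,[fitsil(v,PLA,plate_R,[.434,-.348,y0],[.006,.006,.4]) for v in ([(a,ma),(b,mb)],)])
na,nb=[get(p,'filter_mid',[.521,.366,.073]) for p in(a,b)]
for y0 in (0,):
  for v in ([(a,na),(b,nb)],): print('filt',fitsil(v,FIL,filt_R,[.521,.366,.073,y0],[.006,.006,.006,.3]))
pickle.dump((a,b,ma,mb,na,nb),open('ab2.pkl','wb'))
for n in ('f',):pass
print(read_t())
E
```

```text
285 435
case (array([0.53347098, 0.00744898, 0.02083513]), np.float64(0.833521842956543))
case (array([0.53391941, 0.00578469, 0.0615316 ]), np.float64(0.9010874032974243))
plate_mid 0.62 239
plate_mid 0.72 626
plate 0 [(array([ 0.43547934, -0.35562362, -0.10919378]), np.float64(0.7342102527618408))]
plate 1.57 [(array([ 0.43666152, -0.35157907,  1.39359248]), np.float64(0.7135833501815796))]
plate 3.14 [(array([ 0.44017646, -0.35088999,  2.84107695]), np.float64(0.7456368207931519))]
plate -1.57 [(array([ 0.43395217, -0.3498358 , -1.81781262]), np.float64(0.8651846051216125))]
filter_mid 0.65 462
filter_mid 0.87 239
filt (array([ 0.52055928,  0.36348725,  0.06667907, -0.00847179]), np.float64(0.8550137281417847))
2.65
```

```bash
cat >> h.py <<'E'
def toolR(Robj,sgn=1,rel=0.0):
    # tool x = -obj z ; jaw axis = obj y rotated by rel about obj z
    x=-Robj[:,2]; z=sgn*(Robj@np.array([-np.sin(rel),np.cos(rel),0])); y=np.cross(z,x)
    return np.c_[x,y,z]
def quat(R):
    q=Rn.from_matrix(R).as_quat(); return [q[3],q[0],q[1],q[2]]
def Rhome_f(yaw): return Rz(yaw-np.pi/2)
def Rhome_p(yaw): return Rz(yaw+np.pi/2)
E
python3 - <<'E'
from h import *
print(Rn.from_quat(np.roll(read_orientation(),-1)).as_matrix().round(2).tolist())
R,t=filt_R([.5205,.365,.070,0.0])
for s in (1,-1):
    print(s)
    for P,Rt in [(t+R[:,2]*.10,toolR(R,s)),(t+R[:,2]*.005,toolR(R,s)),([.528,.116,.2],toolR(Rhome_f(.064),s)),([.528,.116,.044],toolR(Rhome_f(.064),s))]:
        j=solve_ik(P,quat(Rt)); print(None if j is None else np.round(j,2))
Rp=Rz(-1.82)
for s in (1,-1):
  for rel in (0,np.pi/2):
    print('plate',s,rel)
    for P,Rt in [([.434,-.35,.12],toolR(Rp,s,rel)),([.434,-.35,.024],toolR(Rp,s,rel)),([.534,.01,.2],toolR(Rhome_p(.064),s,rel)),([.534,.01,.044],toolR(Rhome_p(.064),s,rel))]:
        j=solve_ik(P,quat(Rt)); print(None if j is None else np.round(j,2))
E
```

```text
[[-0.0, -0.96, 0.28], [-0.0, 0.28, 0.96], [-1.0, 0.0, -0.0]]
1
[ 0.7   0.03  1.82 -0.42  0.91 -0.67]
[ 0.64  0.19  1.84 -0.46  0.74 -0.64]
[ 0.07  0.1   1.58 -0.    1.47  0.01]
[ 0.07  0.23  1.76 -0.    1.15  0.01]
-1
[ 0.7   0.03  1.82 -0.42  0.91  2.47]
[ 0.64  0.19  1.84 -0.46  0.74  2.5 ]
None
None
plate 1 0
[-0.82  0.18  1.64 -0.    1.31 -0.57]
[-0.82  0.28  1.74 -0.    1.12 -0.57]
None
None
plate 1 1.5707963267948966
[-0.82  0.18  1.64 -0.    1.31 -2.14]
[-0.82  0.28  1.74 -0.    1.12 -2.14]
[-0.13  0.08  1.59 -0.    1.47  1.38]
[-0.13  0.21  1.78 -0.    1.15  1.38]
plate -1 0
[-0.82  0.18  1.64 -0.    1.31  2.57]
[-0.82  0.28  1.74 -0.    1.12  2.57]
[-0.13  0.08  1.59 -0.    1.47 -0.19]
[-0.13  0.21  1.78 -0.    1.15 -0.19]
plate -1 1.5707963267948966
[-0.82  0.18  1.64 -0.    1.31  1.  ]
[-0.82  0.28  1.74 -0.    1.12  1.  ]
[-0.13  0.08  1.59 -0.    1.47 -1.76]
[-0.13  0.21  1.78 -0.    1.15 -1.76]
```

```bash
python3 - <<'E'
from h import *
import pickle
R,t=filt_R([.5205,.365,.070,0.0])
move_pose(t+R[:,2]*.11,quat(toolR(R,1)))
print(read_t(),read_eef_pos())
w=snapshot('wrist'); save(w,'w1')
print(landmark_of(w,'filter_mid'),landmark_of(w,'easel'))
ms=masks_of(w,'filter_mid'); print([(m['confidence'],m['mask'].sum()) for m in ms])
pickle.dump((w,ms),open('w1.pkl','wb'))
m=ms[0]['mask'].astype(np.float32)
print(fitsil([(w,m)],FIL,lambda v:filt_R([v[0],v[1],.070,v[2]]),[.5205,.365,0],[.006,.006,.2]))
a,b,ma,mb,na,nb=pickle.load(open('ab2.pkl','rb'))
r=fitsil([(w,m),(a,na),(b,nb)],FIL,filt_R,[.5205,.365,.07,0],[.006,.006,.006,.2]);print(r)
R,t=filt_R(r[0]); 
L=[]
for P in FIL:
    Q=P@R.T+t
    if len(P)==8:
        for i in range(8):
            for k in range(i):
                if bin(i^k).count('1')==1: L.append((Q[[i,k]],(0,255,0)))
    else: L+= [(Q[:40],(255,0,255)),(Q[40:],(255,0,255))]
overlay(w,L,(0,0,512,384),1.5,'w1o'); overlay(b,L,(190,90,250,150),8,'eBo');overlay(a,L,(280,270,360,340),6,'eAo')
E
```

```text
3.9917 [0.46528915 0.3656777  0.16565737]
[{'position': [0.5205, 0.3656, 0.0709], 'confidence': 0.84}] [{'position': [0.5503, 0.3668, -0.0021], 'confidence': 0.85}]
[(0.58, np.int64(3909)), (0.24, np.int64(17011))]
(array([0.52234067, 0.36612102, 0.01490741]), np.float64(0.9660130739212036))
(array([0.52198473, 0.36562072, 0.06888147, 0.00334144]), np.float64(0.8714885115623474))
```

View pics/w1o.png

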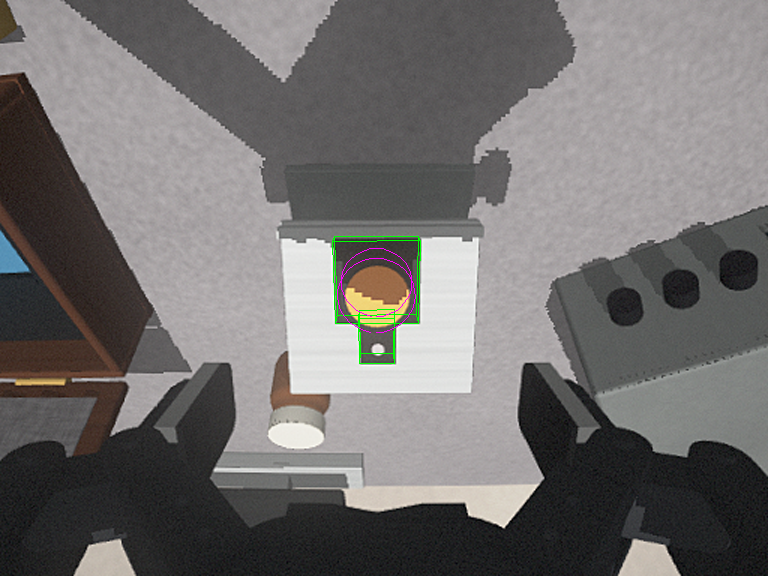

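View pics/eBo.png

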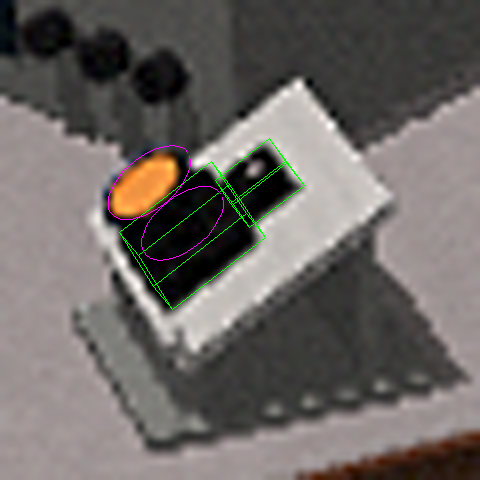

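View pics/eAo.png

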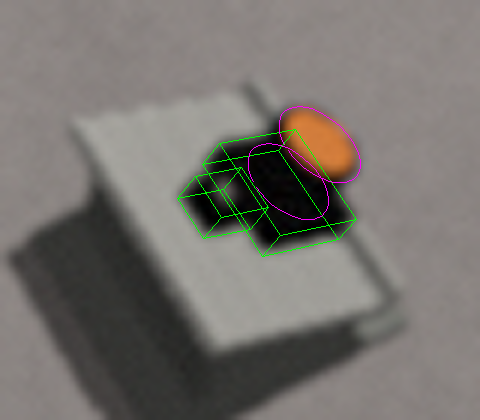

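```bash
python3 - <<'E'
from h import *
import pickle
R,t=filt_R([.522,.3656,.0693,0.004])
q=quat(toolR(R,1))
set_gripper(.8)
line_to(t+R[:,2]*.035,q,velocity=.15)
print(read_t(),read_ft_force().round(1))
line_to(t+R[:,2]*.006,q,velocity=.06)
print(read_t(),read_ft_force().round(1))
w=snapshot('wrist'); save(w,'w2')
set_gripper(0,60)
print(read_t(),read_finger_gap(),read_ft_force().round(1),read_eef_pos(),t+R[:,2]*.006)
w=snapshot('wrist'); save(w,'w3')
E
```

```text
5.1667 [ 0.2 -0.3  1.5]
5.8 [0.4 0.1 0. ]
6.2583 0.4211784191151944 [-6.8 -2.2  7.7] [0.51885573 0.36571326 0.0750769 ] [0.51900002 0.365588   0.07449615]
```

View pics/w2.png

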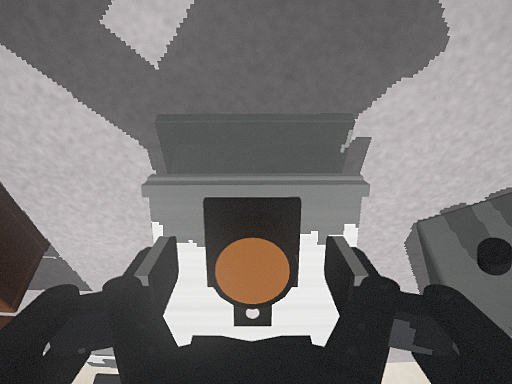

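View pics/w3.png

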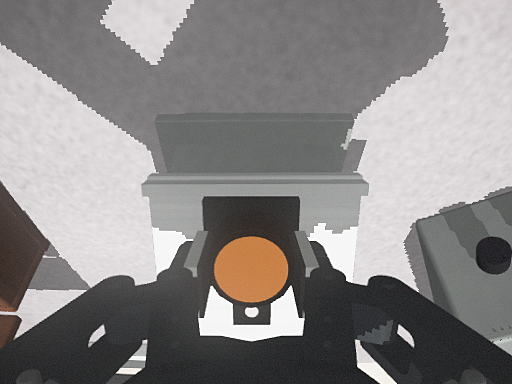

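```bash
python3 - <<'E'
from h import *
import pickle
R,t=filt_R([.522,.3656,.0693,0.004])
q=quat(toolR(R,1))
line_to(read_eef_pos()+R[:,2]*.09+[0,0,.03],q,velocity=.2)
T=case_pts(.534,.009,.063); qh=quat(toolR(Rhome_f(.063),1))
print(read_finger_gap(),read_ft_force().round(1),read_t())
move_pose(T([0,.045,.24])[0],qh)
print(read_finger_gap(),read_ft_force().round(1),read_t())
w=snapshot('wrist'); save(w,'w4'); pickle.dump(w,open('w4.pkl','wb'))
overlay(w,case_lines(.534,.009,.063),(0,0,512,384),1.5,'w4o')
for k in ['filter_mid','filter_home','plate_home','case']: print(k,landmark_of(w,k))
E
```

```text
0.42464537542267106 [ 0.4  0.2 -2. ] 7.05
0.42784234115043684 [ 1.2 -0.  -1.4] 8.275
filter_mid [{'position': [0.5331, 0.053, 0.2313], 'confidence': 0.61}]
filter_home [{'position': [0.5311, 0.1153, 0.0381], 'confidence': 0.56}]
plate_home []
case [{'position': [0.5333, 0.0101, 0.0023], 'confidence': 0.93}]
```

View pics/w4o.png

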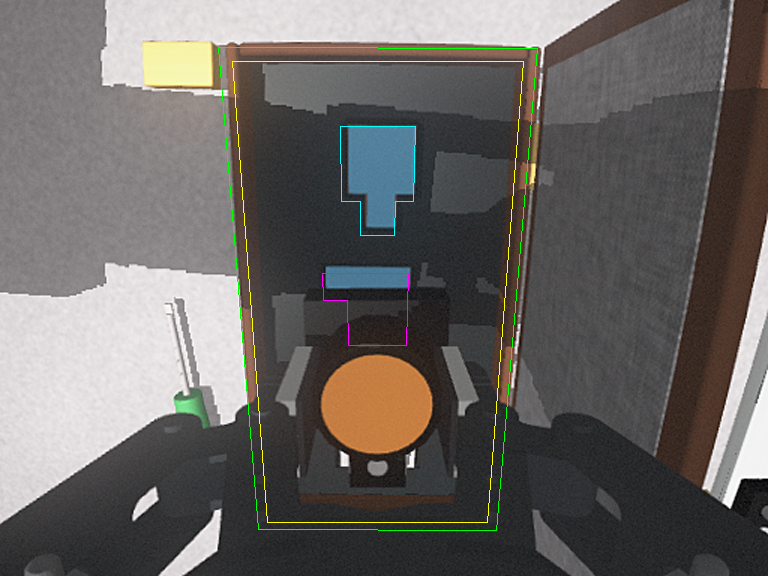

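```bash
python3 - <<'E'
from h import *
import pickle
w=pickle.load(open('w4.pkl','rb'))
m=blue(w); n,l,st,c=cv2.connectedComponentsWithStats(m.astype(np.uint8)); print(st[1:].tolist())
i=[k for k in range(1,n) if abs(c[k][0]-253)<12 and abs(c[k][1]-115)<15]; m=np.isin(l,i)
r=casefit([(w,m,'f')],[.5345,.0105,.063]); print(r)
v=r[0]
overlay(w,case_lines(*v),(140,20,370,300),3,'w4p'); overlay(w,[],(140,20,370,220),3.4,'w4r')
print(case_pts(*v)([0,.105,.039]))
E
```

```text
[[232, 84, 45, 68, 2400], [217, 178, 56, 14, 784]]
(array([0.53795678, 0.00993818, 0.06420219]), np.float64(0.8376049995422363))
[[0.53122018 0.11472185 0.039     ]]
```

View pics/w4p.png

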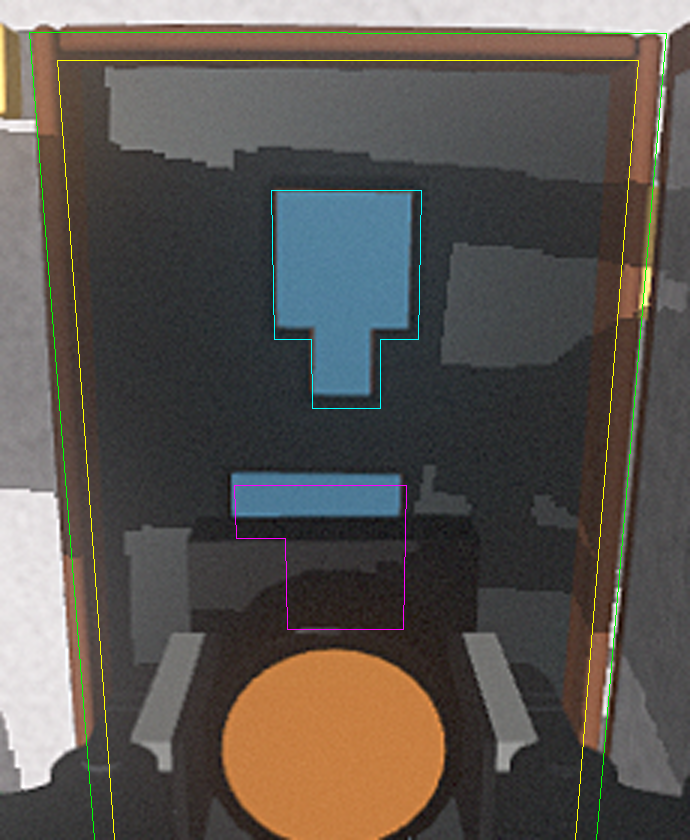

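```bash
sed -i 's/    g=.002$/    g=globals().get("GG",.002)/' h.py; python3 - <<'E'
from h import *
import h,pickle
w=pickle.load(open('w4.pkl','rb'))
m=blue(w); n,l,st,c=cv2.connectedComponentsWithStats(m.astype(np.uint8))
m=l==1+int(np.argmax(st[1:,4]))
for g in (.001,0,-.0005,-.001,-.002):
    h.GG=g; r=casefit([(w,m,'f')],[.5345,.0105,.063]); print(g,r,case_pts(*r[0])([0,.105,.039]).round(4))
v=[.5375,.0125,.063]
overlay(w,case_lines(*v),(140,20,370,300),3,'w4q')
E
```

```text
0.001 (array([0.53700653, 0.01085845, 0.0655097 ]), np.float64(0.9070294499397278)) [[0.5301 0.1156 0.039 ]]
0 (array([0.53673301, 0.01129887, 0.06296538]), np.float64(0.9714751243591309)) [[0.5301 0.1161 0.039 ]]
-0.0005 (array([0.53694239, 0.01159334, 0.06842826]), np.float64(0.9627895951271057)) [[0.5298 0.1163 0.039 ]]
-0.001 (array([0.53658379, 0.01116075, 0.06386208]), np.float64(0.9320759773254395)) [[0.5299 0.1159 0.039 ]]
-0.002 (array([0.53563828, 0.01222033, 0.05913423]), np.float64(0.8474218845367432)) [[0.5294 0.117  0.039 ]]
```

View pics/w4q.png

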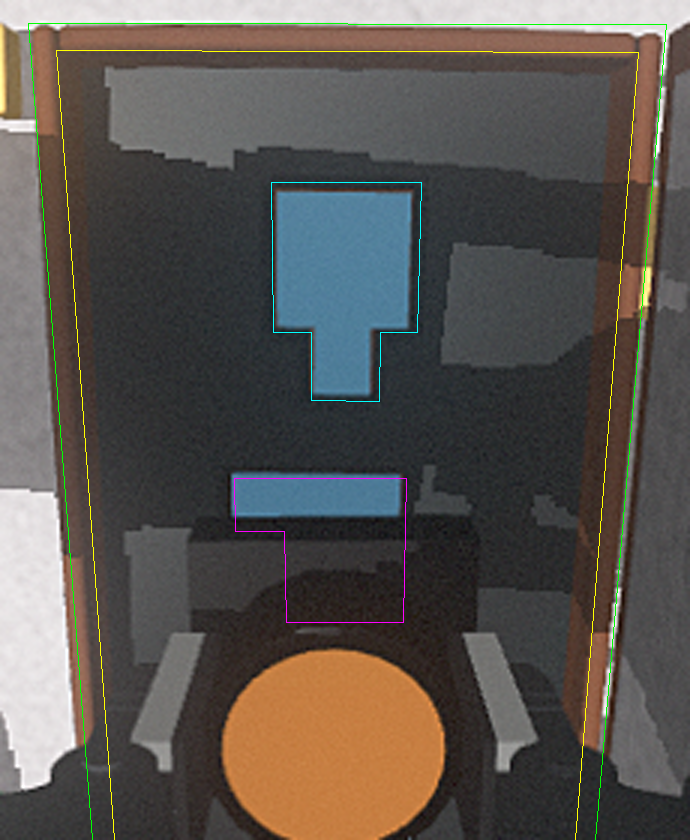

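```bash
python3 - <<'E'
from h import *
import pickle
w=pickle.load(open('w4.pkl','rb'))
p=read_eef_pos(); R=Rn.from_quat(np.roll(read_orientation(),-1)).as_matrix()
print(p,R.round(3).tolist())
hs=cv2.cvtColor(w['color'],cv2.COLOR_RGB2HSV); m=(hs[...,0]<20)&(hs[...,1]>120)&(hs[...,2]>150)
n,l,st,c=cv2.connectedComponentsWithStats(m.astype(np.uint8)); i=1+int(np.argmax(st[1:,4])); print(c[i],st[i])
# ray intersect plane z = p.z -.006+.019
u,v=c[i]; uv=cv2.undistortPoints(np.array([[[u,v]]],float),w['K'],np.array([w['k1'],0,0,0,0.]))[0,0]
C=-w['R'].T@w['t']; d=w['R'].T@np.array([*uv,1]); 
for zz in (.013,.010,.016):
    X=C+d*((p[2]+zz-C[2])/d[2]); print(zz,X, (R.T@(X-p)).round(4))
print('cam in tool',R.T@(C-p), (w['R']@R).round(3).tolist())
E
```

```text
[0.53099771 0.05480746 0.23986595] [[0.0, -0.065, 0.998], [-0.0, 0.998, 0.065], [-1.0, -0.0, 0.0]]
[250.67015707 269.04424084] [ 214  237   74   65 3820]
0.013 [0.53084847 0.05571155 0.25286595] [-0.013   0.0009 -0.0001]
0.01 [0.53095639 0.05400084 0.24986595] [-0.01   -0.0008 -0.0001]
0.016 [0.53074055 0.05742225 0.25586595] [-0.016   0.0026 -0.0001]
cam in tool [-1.33880830e-01  6.99569162e-02  4.97489273e-05] [[0.0, -0.001, 1.0], [-0.274, -0.962, -0.001], [0.962, -0.274, -0.0]]
```

```bash
cat >> h.py <<'E'
def press(xy,q,z0,z1,step,fmax):
    z=z0; k=0
    while z>z1-1e-6:
        line_to([xy[0],xy[1],z],q,velocity=.04)
        f=read_ft_force(); e=read_eef_pos()
        print('z %.4f act %.4f'%(z,e[2]),'xy err mm',((e[:2]-xy)*1e3).round(1),f.round(1),round(read_t(),2))
        if f[2]>fmax: break
        z-=step
E
python3 - <<'E'
from h import *
v=[.5367,.0115,.064]; T=case_pts(*v); q=quat(toolR(Rhome_f(v[2]),1))
xy=np.array([.5300,.1162])
move_pose([*xy,.13],q); print(read_t(),read_ft_force().round(1))
line_to([*xy,.060],q,velocity=.12); print(read_ft_force().round(1))
press(xy,q,.056,.046,.002,25)
w=snapshot('wrist'); save(w,'w5'); s=snapshot('side'); overlay(s,[],(210,140,290,240),6,'s5')
print(landmark_of(s,'filter_mid'),read_finger_gap())
E
```

```text
9.1 [ 1.4 -0.3 -1. ]
[ 0.1 -0.7 -0.4]
z 0.0560 act 0.0563 xy err mm [0.1 0. ] [-0.1  0.7 -2.1] 10.08
z 0.0540 act 0.0540 xy err mm [-0.1  0. ] [ 0.6  0.2 -0.8] 10.33
z 0.0520 act 0.0518 xy err mm [-0.1 -0. ] [-0.4 -0.3 -1.6] 10.58
z 0.0500 act 0.0499 xy err mm [0. 0.] [0.6 0.  0. ] 10.83
z 0.0480 act 0.0479 xy err mm [ 0. -0.] [ 0.9  0.2 -1.2] 11.08
z 0.0460 act 0.0458 xy err mm [-0. -0.] [ 0.8  0.4 -1.2] 11.33
[{'position': [0.5313, 0.1211, 0.0426], 'confidence': 0.62}] 0.4212060890539571
```

View pics/w5.png

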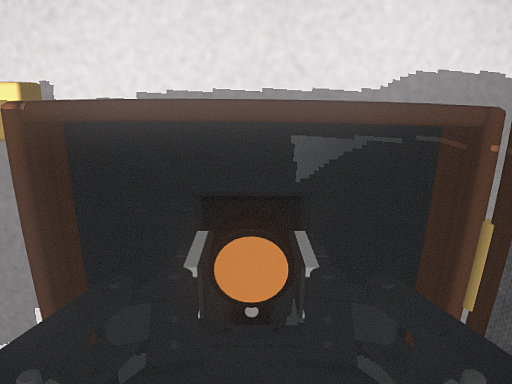

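View pics/s5.png

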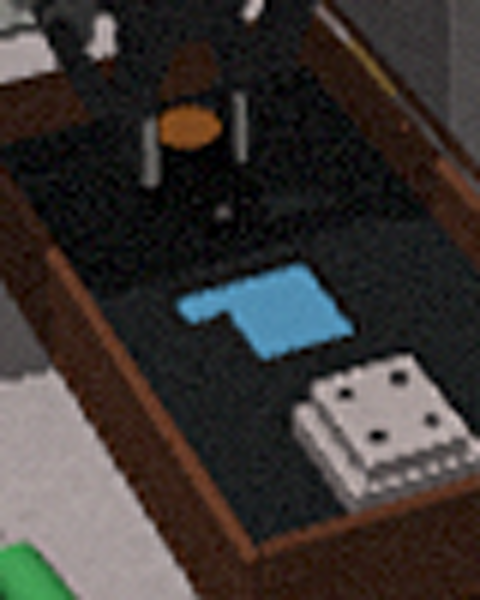

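```bash
python3 - <<'E'
from h import *
v=[.5367,.0115,.064]; q=quat(toolR(Rhome_f(v[2]),1))
xy=np.array([.5300,.1162])
press(xy,q,.0445,.040,.0015,12)
print(read_finger_gap(),read_ft_torque().round(2))
E
```

```text
z 0.0445 act 0.0444 xy err mm [-0.1 -0. ] [-0.3 -0.2  0. ] 11.73
z 0.0430 act 0.0437 xy err mm [0.1 0. ] [-6.1 -0.7 14.5] 11.98
0.42214413928945865 [-0.13  1.2  -0.03]
```

```bash
cat >> h.py <<'E'
def wire(parts,R,t,c1=(0,255,0),c2=(255,0,255)):
    L=[]
    for P in parts:
        Q=P@R.T+t
        if len(P)==8:
            for i in range(8):
                for k in range(i):
                    if bin(i^k).count('1')==1: L.append((Q[[i,k]],c1))
        else: L+= [(Q[[*range(40),0]],c2),(Q[[*range(40,80),40]],c2)]
    return L
E
python3 - <<'E'
from h import *
import pickle
s=snapshot('side');a=snapshot('scene');w=snapshot('wrist')
pickle.dump((s,a,w),open('c5.pkl','wb'))
e=read_eef_pos(); print(e)
R=Rhome_f(.064)
for n,dy,dz in (('A',0,-.006),('B',.0055,.002)):
    L=wire(FIL,R,e+[0,dy,dz])
    overlay(s,L,(225,145,270,185),10,'s6'+n)
    overlay(w,L,(150,150,350,340),3.5,'w6'+n)
    overlay(a,L,(245,190,305,260),8,'a6'+n)
im=[cv2.imread(f'pics/s6{n}.png') for n in 'AB']; cv2.imwrite('pics/s6.png',np.hstack(im)[:, :900])
im=[cv2.resize(cv2.imread(f'pics/w6{n}.png'),(400,380)) for n in 'AB']; cv2.imwrite('pics/w6.png',np.hstack(im))
E
```

```text
[0.53008315 0.11622421 0.04375168]
```

View pics/s6.png

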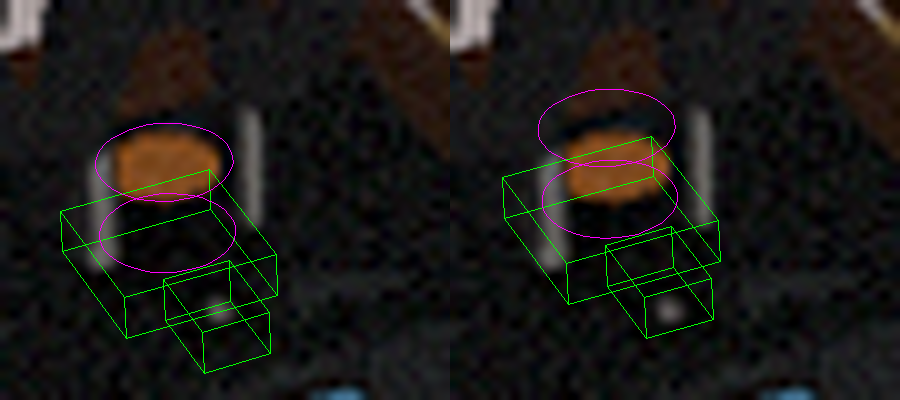

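View pics/w6.png

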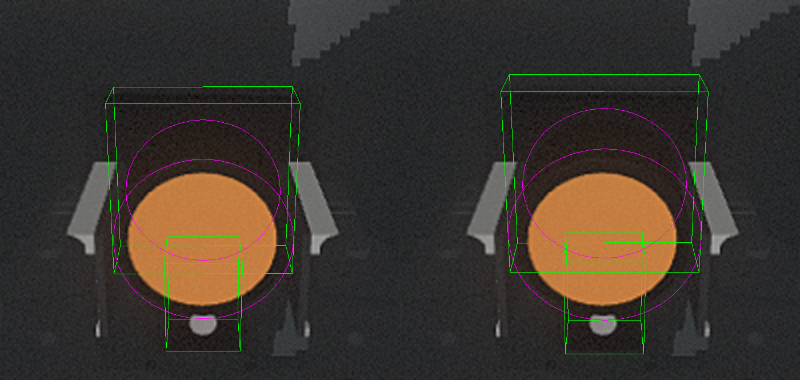

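View pics/a6A.png

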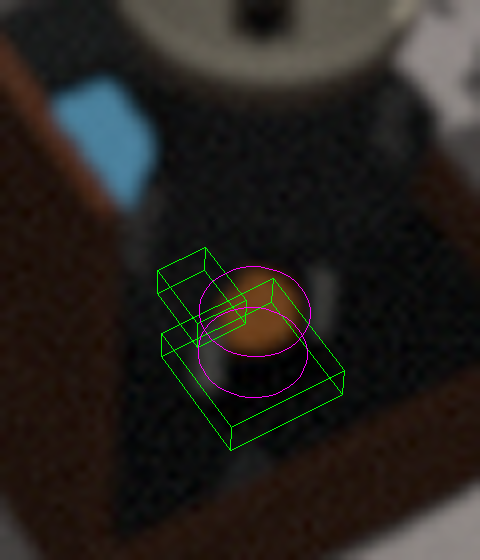

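```bash
python3 - <<'E'
from h import *
import pickle
v=[.5367,.0115,.064]; q=quat(toolR(Rhome_f(v[2]),1))
xy=np.array([.5300,.1162])
press(xy,q,.0423,.042,.001,20)
set_gripper(.75)
print(read_ft_force().round(1),read_eef_pos(),read_t())
T=case_pts(*v)
line_to([*xy,.10],q,velocity=.15)
move_pose(T([0,.045,.22])[0],q)
w=snapshot('wrist'); save(w,'w7')
s=snapshot('side');a=snapshot('scene')
print(read_t(),[landmark_of(p,'filter_mid') for p in (w,s,a)])
pickle.dump((w,s,a),open('c7.pkl','wb'))
R=Rhome_f(.064); t=np.array([.53,.1162,.039])
overlay(w,wire(FIL,R,t)+case_lines(*v),(140,20,370,300),3,'w7o')
overlay(s,wire(FIL,R,t),(215,145,285,205),10,'s7o')
E
```

```text
z 0.0423 act 0.0437 xy err mm [0.1 0. ] [-9.9 -1.3 24.6] 12.38
[-0.1 -0.7 -0.1] [0.52992242 0.11619977 0.04208503] 12.7667
14.05 [[], [{'position': [0.5297, 0.1187, 0.0387], 'confidence': 0.78}], [{'position': [0.5315, 0.1171, 0.0369], 'confidence': 0.81}, {'position': [0.628, 0.0162, 0.2547], 'confidence': 0.5}, {'position': [0.5255, 0.1161, 0.0426], 'confidence': 0.34}]]
```

View pics/w7o.png

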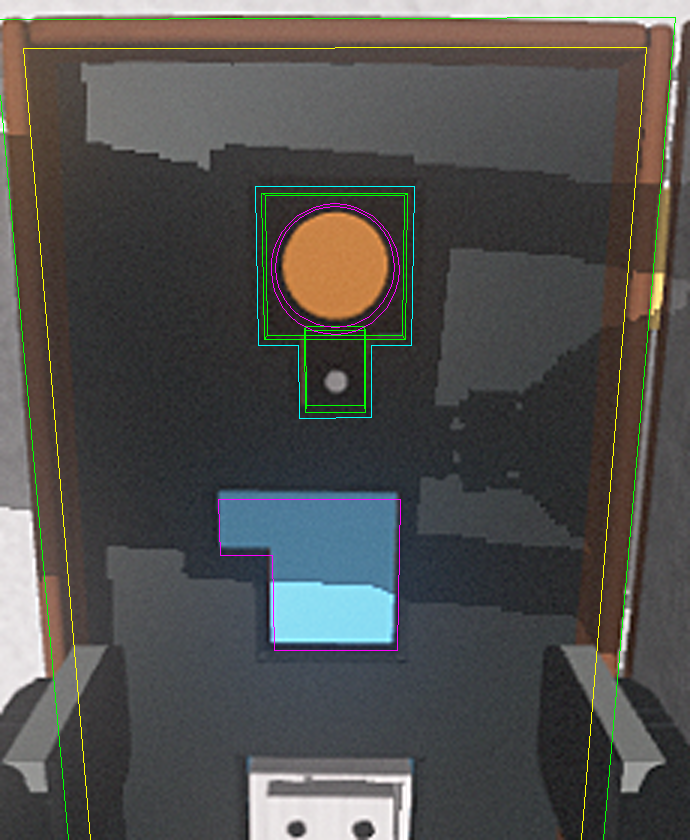

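View pics/s7o.png

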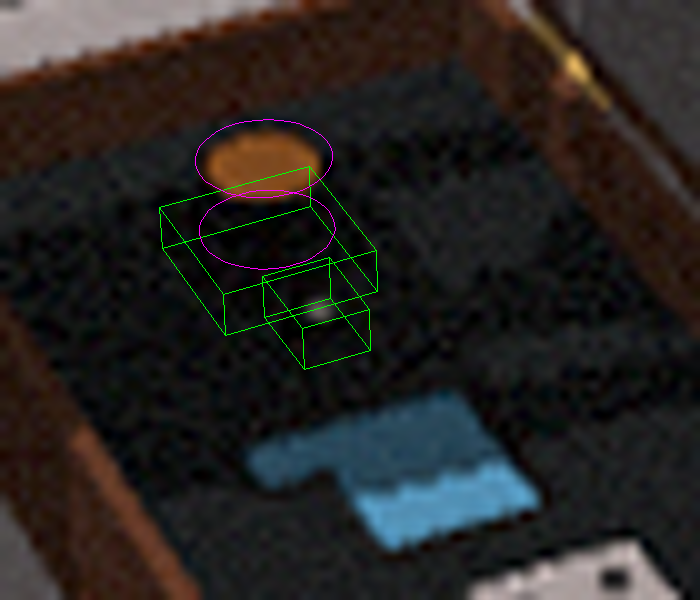

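View pics/w7.png

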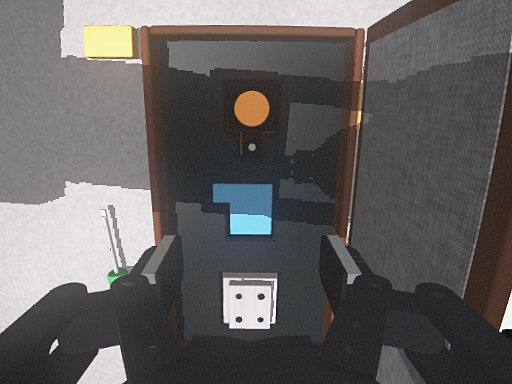

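```bash
python3 - <<'E'
from h import *
import h,pickle
w,s,a=pickle.load(open('c7.pkl','rb'))
c=w['color'][70:165,205:300,::-1].astype(float); c=np.clip((c/110)**.7*255,0,255).astype(np.uint8)
c2=s['color'][150:195,225:275,::-1].astype(float); c2=np.clip((c2/100)**.7*255,0,255).astype(np.uint8)
cv2.imwrite('pics/z7.png',np.hstack([cv2.resize(c,(400,400),interpolation=2),cv2.resize(c2,(400,400),interpolation=2)]))
hs=cv2.cvtColor(w['color'],cv2.COLOR_RGB2HSV); m=((hs[...,0]>90)&(hs[...,0]<112)&(hs[...,1]>80)&(hs[...,2]>70))
n,l,st,cc=cv2.connectedComponentsWithStats(m.astype(np.uint8)); m=l==1+int(np.argmax(st[1:,4])); print(st[1:].tolist())
for g in (.001,0,-.0005):
    h.GG=g; r=casefit([(w,m,'p')],[.5367,.0115,.064]); print(g,r)
E
```

```text
[[212, 183, 61, 52, 2498], [227, 207, 1, 1, 1], [225, 210, 1, 1, 1], [227, 210, 1, 1, 1], [226, 215, 2, 2, 3], [225, 218, 3, 4, 5], [274, 219, 1, 1, 1], [227, 224, 1, 1, 1], [226, 228, 1, 1, 1], [226, 230, 2, 2, 2], [226, 236, 1, 1, 1], [236, 237, 1, 1, 1], [241, 236, 2, 2, 2], [245, 237, 1, 1, 1], [247, 237, 1, 1, 1], [249, 236, 2, 2, 2], [255, 237, 3, 1, 3], [259, 237, 1, 1, 1], [235, 240, 1, 1, 1], [237, 240, 1, 1, 1], [258, 240, 1, 1, 1], [222, 272, 1, 5, 5], [277, 273, 1, 5, 5]]
0.001 (array([0.53581029, 0.01199045, 0.05333541]), np.float64(0.9581912159919739))
0 (array([0.53563676, 0.01273567, 0.05484804]), np.float64(0.9302528500556946))
-0.0005 (array([0.53553427, 0.01299598, 0.06136461]), np.float64(0.8992443680763245))
```

View pics/z7.png

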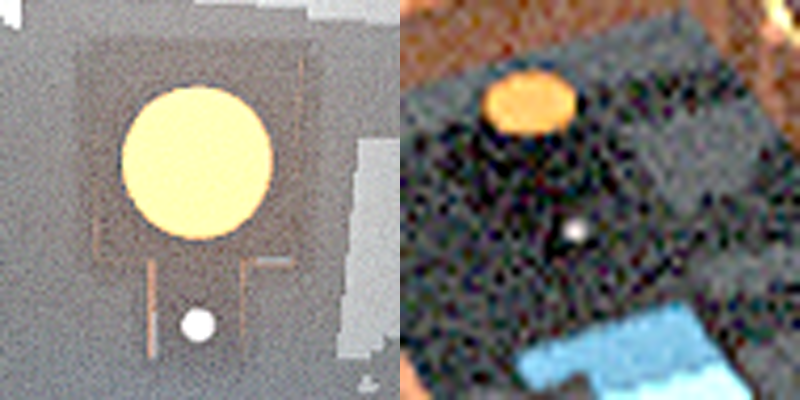

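```bash
python3 - <<'E'
from h import *
import pickle
Rp=Rz(-1.82); q=quat(toolR(Rp,-1))
move_pose([.434,-.350,.14],q); print(read_t())
w=snapshot('wrist'); save(w,'w8'); pickle.dump(w,open('w8.pkl','wb'))
ms=masks_of(w,'plate_mid'); print([(m['confidence'],m['mask'].sum(),np.argwhere(m['mask']).mean(0)) for m in ms]); print(landmark_of(w,'plate_mid'))
c=proj(w,[.434,-.35,.02])[0][::-1]
m=min(ms,key=lambda d:np.hypot(*(np.argwhere(d['mask']).mean(0)-c)))['mask'].astype(np.float32)
r=fitsil([(w,m)],PLA,plate_R,[.434,-.35,-1.82],[.006,.006,.1]); print(r)
a,b,ma,mb,na,nb=pickle.load(open('ab2.pkl','rb'))
overlay(w,wire(PLA,*plate_R(r[0])),(0,0,512,384),1.5,'w8o')
overlay(b,wire(PLA,*plate_R(r[0])),(245,280,315,335),9,'b8o')
E
```

```text
16.575
[(0.92, np.int64(5379), array([ 45.51236289, 232.6560699 ])), (0.65, np.int64(4113), array([180.44249939, 245.96182835]))]
[{'position': [0.4178, -0.4536, 0.0185], 'confidence': 0.84}, {'position': [0.4316, -0.3463, 0.0175], 'confidence': 0.82}, {'position': [0.3136, -0.3403, 0.0222], 'confidence': 0.62}]
(array([ 0.43448289, -0.34774286, -1.84720007]), np.float64(0.97586989402771))
```

View pics/w8o.png

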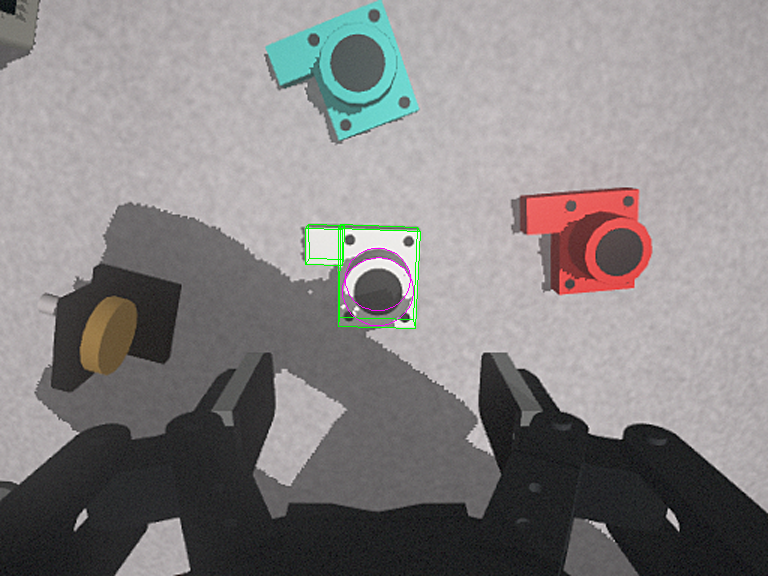

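View pics/b8o.png

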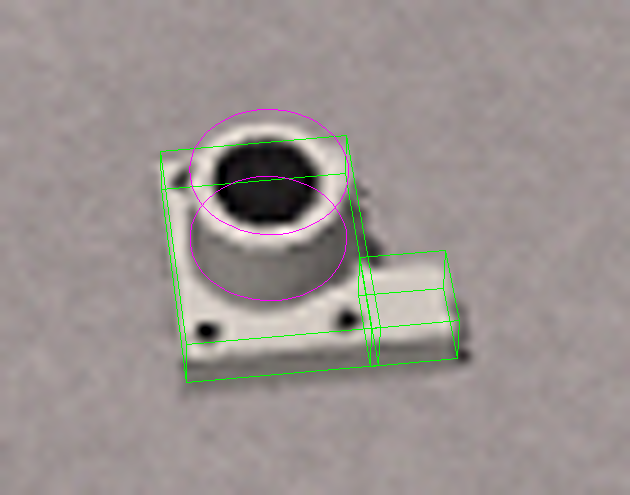

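```bash
python3 - <<'E'
from h import *
import pickle
Rp=Rz(-1.845); q=quat(toolR(Rp,-1)); xy=np.array([.4343,-.3480])
line_to([*xy,.055],q,velocity=.2)
line_to([*xy,.0255],q,velocity=.06); print(read_t(),read_ft_force().round(1))
set_gripper(0,60); print(read_finger_gap(),read_ft_force().round(1),read_eef_pos(),read_t())
line_to([*xy,.20],q,velocity=.25)
v=[.5360,.0120,.062]; T=case_pts(*v); qh=quat(toolR(Rhome_p(v[2]),-1))
move_pose(T([0,0,.15])[0],qh)
print(read_finger_gap(),read_ft_force().round(1),read_eef_pos(),read_t())
w=snapshot('wrist'); save(w,'w9'); pickle.dump(w,open('w9.pkl','wb'))
e=read_eef_pos(); overlay(w,wire(PLA,Rhome_p(v[2]),e-[0,0,.006])+case_lines(*v),(0,0,512,384),1.5,'w9o')
E
```

```text
17.9417 [ 0.1 -0.4 -0.2]
0.39873674437701595 [-1.4  0.8  5.6] [ 0.43451039 -0.34823351  0.02619133] 18.3333
0.39746293302659635 [ 0.1  0.3 -1.3] [0.53601235 0.01175392 0.14992454] 21.65
```

View pics/w9o.png

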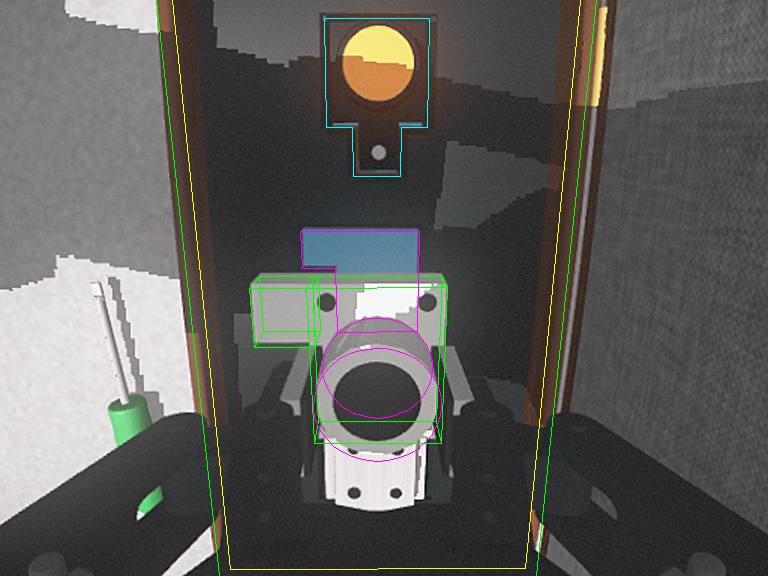

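```bash
python3 - <<'E'
from h import *
import pickle
v=[.5360,.0120,.062]; T=case_pts(*v); q=quat(toolR(Rhome_p(v[2]),-1)); xy=T([0,0,0])[0][:2]
line_to([*xy,.062],q,velocity=.12); print(read_ft_force().round(1))
press(xy,q,.056,.0405,.0015,18)
print(read_finger_gap(),read_ft_torque().round(2))
s=snapshot('side'); e=read_eef_pos()
overlay(s,wire(PLA,Rhome_p(.062),e-[0,0,.006]),(215,145,285,205),10,'s10')
E
```

```text
[ 0.  -0.4 -0.8]
z 0.0560 act 0.0560 xy err mm [-0.1  0. ] [ 0.2 -1.2 -0.9] 22.88
z 0.0545 act 0.0545 xy err mm [-0.  0.] [ 0.5  0.5 -1.1] 23.13
z 0.0530 act 0.0530 xy err mm [ 0. -0.] [-0.1 -0.6 -1.5] 23.38
z 0.0515 act 0.0515 xy err mm [ 0. -0.] [ 0.  -0.3  0.9] 23.63
z 0.0500 act 0.0499 xy err mm [0.1 0. ] [ 0.2 -0.1  0.5] 23.88
z 0.0485 act 0.0484 xy err mm [0. 0.] [ 0.2 -1.1 -0.2] 24.13
z 0.0470 act 0.0468 xy err mm [ 0. -0.] [1.  0.7 0.1] 24.38
z 0.0455 act 0.0461 xy err mm [ 0.1 -0. ] [-4.3 -0.4 12.6] 24.63
z 0.0440 act 0.0459 xy err mm [ 0.2 -0. ] [-13.9   1.1  33.9] 24.88
0.3979493255844402 [0.1  2.54 0.01]
```

View pics/s10.png

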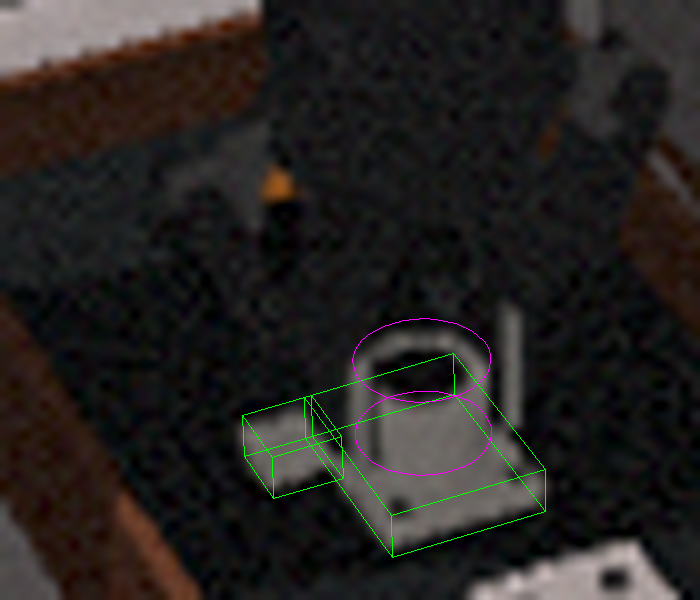

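```bash
python3 - <<'E'
from h import *
import pickle
v=[.5360,.0120,.062]; T=case_pts(*v); q=quat(toolR(Rhome_p(v[2]),-1)); xy=T([0,0,0])[0][:2]
set_gripper(.7)
line_to([*xy,.12],q,velocity=.2)
move_pose(T([-.01,-.04,.26])[0],q)
w=snapshot('wrist'); s=snapshot('side'); a=snapshot('scene')
print([landmark_of(p,k)[:1] for p in (w,s,a) for k in ('plate_mid','filter_mid')])
print([landmark_of(p,k)[:1] for p in (s,a) for k in ('lid_edge','lid_hinge')],read_t())
pickle.dump((w,s,a),open('c11.pkl','wb'))
L=wire(PLA,Rhome_p(.062),T([0,0,.039])[0])+wire(FIL,Rhome_f(.062),np.array([.53,.1165,.039]))
overlay(w,L+case_lines(*v),(110,20,400,250),2.6,'w11o')
overlay(w,[],(110,20,400,250),2.6,'w11')
overlay(s,[],(205,140,295,215),8,'s11')
overlay(s,L,(205,140,295,215),8,'s11o')
E
```

```text
[[{'position': [0.313, -0.3391, 0.0223], 'confidence': 0.83}], [{'position': [0.5342, 0.0101, 0.0369], 'confidence': 0.74}], [{'position': [0.4119, -0.4561, 0.0213], 'confidence': 0.71}], [{'position': [0.5282, 0.1188, 0.0421], 'confidence': 0.56}], [{'position': [0.4189, -0.4536, 0.0191], 'confidence': 0.59}], [{'position': [0.5308, 0.1137, 0.0373], 'confidence': 0.53}]]
[[{'position': [0.6277, 0.0158, 0.2533], 'confidence': 0.61}], [{'position': [0.637, 0.0155, 0.066], 'confidence': 0.66}], [{'position': [0.6281, 0.0185, 0.2553], 'confidence': 0.92}], [{'position': [0.6308, 0.0211, 0.0629], 'confidence': 0.74}]] 27.1167
```

View pics/w11o.png

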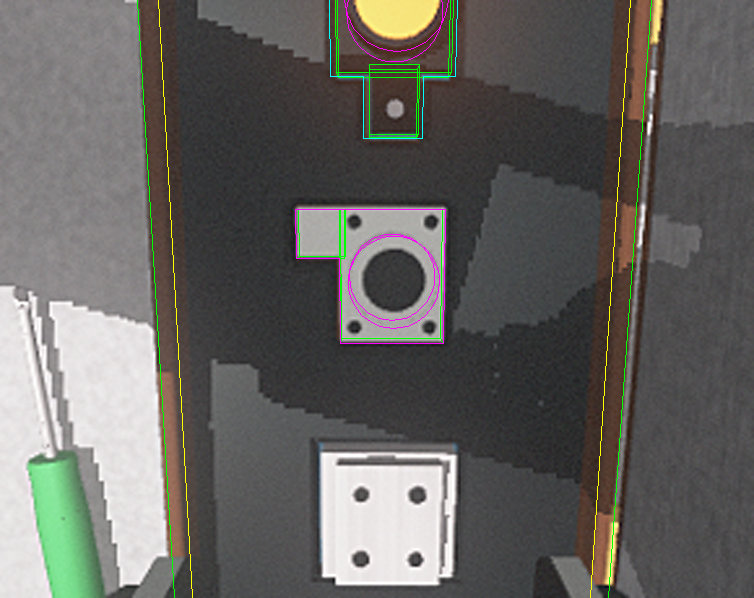

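View pics/w11.png

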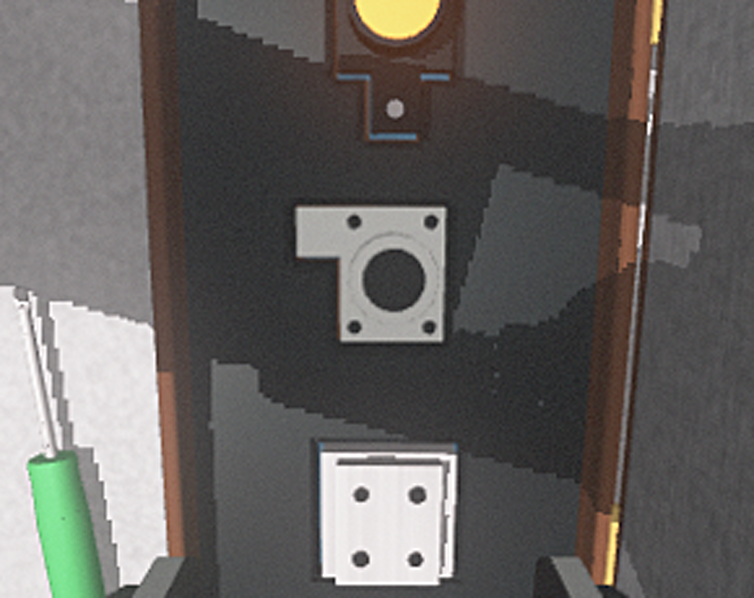

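View pics/s11.png

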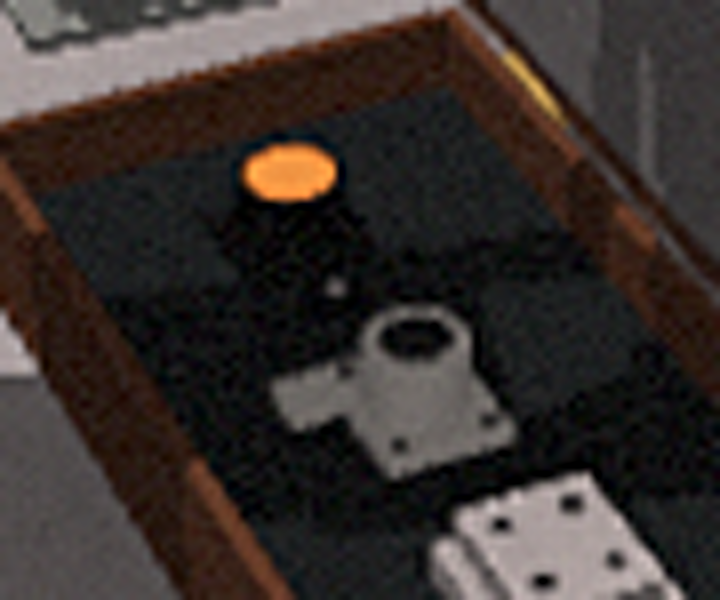

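View pics/s11o.png

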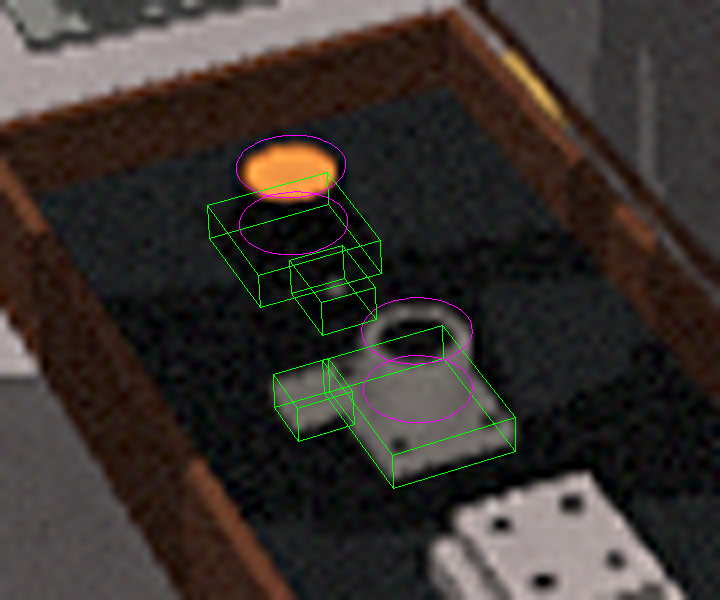

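```bash
cat >> h.py <<'E'
V=[.5360,.0120,.062]
XC=np.array([np.cos(V[2]),np.sin(V[2]),0]); YC=np.array([-np.sin(V[2]),np.cos(V[2]),0])
RL=np.c_[[0,0,-1.],XC,-YC]; QL=quat(RL)
def lidpose(th,r=.150,w=.011,y=-.035,gap=0.):
    xc=.095-r*np.cos(th)+(.009+gap)*np.sin(th)+w; z=.0645+r*np.sin(th)+(.009+gap)*np.cos(th)
    return np.array([V[0],V[1],0])+XC*xc+YC*y+[0,0,z+.008]
E
python3 - <<'E'
from h import *
for th in (1.75,1.57,1.2,.8,.4,0): print(th,lidpose(th).round(3),np.round(solve_ik(lidpose(th),QL),2))
up=lidpose(1.75)+[0.02,0,.14]; print(up,solve_ik(up,QL), solve_ik([.5,-.03,.37],QL))
set_gripper(0,60)
move_pose([.5,-.03,.37],QL); print(read_t(),read_eef_pos())
s=snapshot('side'); save(s,'s12')
E
```

```text
1.75 [ 0.679 -0.014  0.218] [-0.13  0.38  1.2  -0.    1.57  1.37]
1.57 [ 0.653 -0.016  0.223] [-0.14  0.32  1.26 -0.    1.56  1.37]
1.2 [ 0.598 -0.019  0.216] [-0.16  0.21  1.42 -0.    1.52  1.35]
0.8 [ 0.546 -0.022  0.186] [-0.18  0.12  1.58 -0.    1.44  1.33]
0.4 [ 0.51  -0.025  0.139] [-0.2   0.07  1.73 -0.    1.34  1.31]
0 [ 0.494 -0.026  0.081] [-0.21  0.1   1.83 -0.    1.22  1.3 ]
[ 0.69948934 -0.01415962  0.35849368] [-1.30233589e-01  4.24471936e-01  8.52511525e-01 -4.44089210e-16
  1.86460919e+00  1.37856274e+00] [-2.13859598e-01 -1.55565310e-02  1.35413181e+00 -4.44089210e-16
  1.80301738e+00  1.29493673e+00]
29.15 [ 0.49999853 -0.02998264  0.36971858]
```

View pics/s12.png

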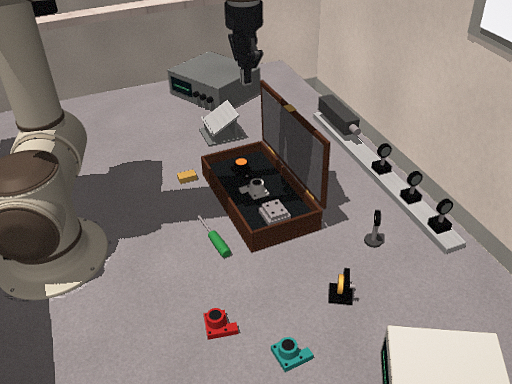

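```bash
python3 - <<'E'
from h import *
up=lidpose(1.75)+[0.01,0,.14]
move_pose(up,QL)
line_to(lidpose(1.75)+[.01,0,0],QL,velocity=.2); print(read_t(),read_ft_force().round(1))
for th in np.arange(1.70,1.05,-.08):
    line_to(lidpose(th),QL,velocity=.1); print(round(th,2),read_ft_force().round(1),round(read_t(),2))
s=snapshot('side'); save(s,'s13')
E
```

```text
30.8333 [-0.2 -0.3 -0.2]
1.7 [0.5 0.5 1. ] 31.16
1.62 [-0.  -0.5 -0.4] 31.43
1.54 [ 0.3 -0.2  0.2] 31.69
1.46 [-0.3  0.3 -0.4] 31.96
1.38 [ 0.2 -0.6 -0.8] 32.23
1.3 [-0.1 -0.4 -0.4] 32.49
1.22 [ 0.1  0.6 -0.1] 32.76
1.14 [ 0.5 -0.6  0.2] 33.02
1.06 [0.1 0.5 0.3] 33.29
```

View pics/s13.png

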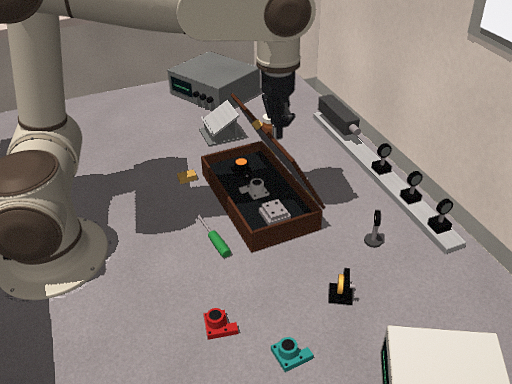

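```bash
python3 - <<'E'
from h import *
for th in np.arange(.98,.09,-.08):
    line_to(lidpose(th),QL,velocity=.1); f=read_ft_force(); print(round(th,2),f.round(1),round(read_t(),2))
    if np.linalg.norm(f)>40: break
s=snapshot('side'); save(s,'s14')
E
```

```text
0.98 [ 0.8 -0.3 -0. ] 33.61
0.9 [ 0.1  0.9 -0.4] 33.88
0.82 [ 0.5 -0.6  0.8] 34.14
0.74 [ 0.7  0.5 -0.4] 34.41
0.66 [0.6 0.1 1.1] 34.67
0.58 [ 0.5 -0.7 -0.2] 34.94
0.5 [ 0.1 -0.9 -0.4] 35.21
0.42 [-0.5  0.6  0.5] 35.48
0.34 [ 0.  -1.   0.7] 35.74
0.26 [ 0.1  0.2 -0.2] 36.01
0.18 [-0.1 -0.2 -0.4] 36.27
0.1 [ 0.3 -0.1 -0.7] 36.54
```

View pics/s14.png

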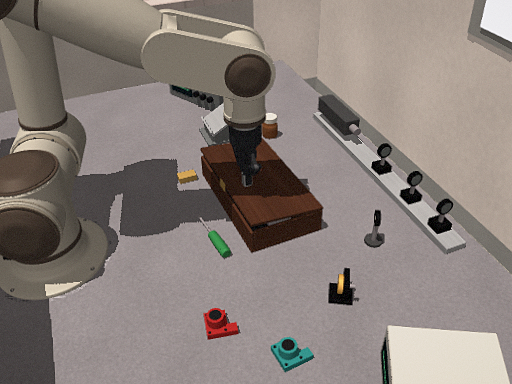

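```bash
python3 - <<'E'
from h import *
for th in np.arange(.06,-.06,-.02):
    line_to(lidpose(th),QL,velocity=.05); f=read_ft_force(); print(round(th,2),f.round(1),read_eef_pos()[2].round(4),round(read_t(),2))
    if f[2]>14: break
s=snapshot('side'); overlay(s,[],(190,120,340,260),5,'s15')
E
```

```text
0.06 [0.1 0.9 0.7] 0.0903 36.86
0.04 [0.4 0.2 0.3] 0.0874 37.11
0.02 [0.1 0.2 0.2] 0.0843 37.36
-0.0 [ 0.6 -0.3  1.7] 0.0815 37.61
-0.02 [-18.7   3.5  47.8] 0.0812 37.86
```

View pics/s15.png

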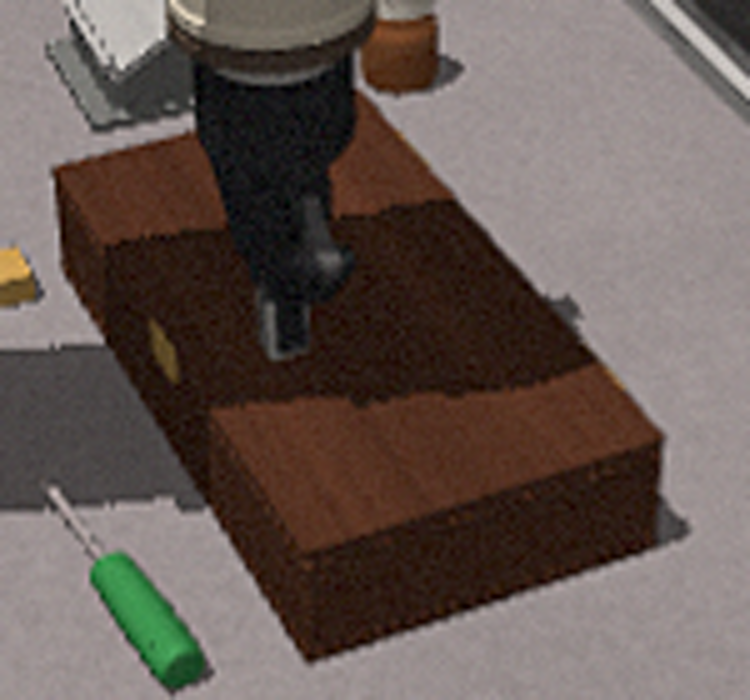

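The lid is on its stop: resistance jumped to 48 N at the calculated shut height. Next I back off, check it and hand in.

```bash
python3 - <<'E'
from h import *
line_to(lidpose(0)+[0,0,.002],QL,velocity=.03); print(read_ft_force().round(1))
line_to(lidpose(0)+[0,0,.15],QL,velocity=.2); wait(.3)
s=snapshot('side'); save(s,'s16'); a=snapshot('scene'); T=case_pts(*V)
overlay(s,[(T(rect(-.095,.095,-.175,.175,.0735)),(0,255,0))],(190,120,340,260),5,'s16o')
print(landmark_of(s,'lid_edge'),landmark_of(a,'lid_edge'),read_ft_force().round(1),read_t())
for q in ['stage','mirror_mount','jar','iris','driver','block']: print(q,[landmark_of(p,q)[:1] for p in (s,a)])
E
```

```text
[ 0.3  0.2 -0.3]
[{'position': [0.4397, 0.0072, 0.0652], 'confidence': 0.62}, {'position': [0.634, 0.0156, 0.0662], 'confidence': 0.33}] [{'position': [0.4377, 0.0093, 0.0717], 'confidence': 0.61}] [0.6 0.  0. ] 39.6167
stage [[{'position': [0.6908, 0.3007, 0.0039], 'confidence': 0.25}], [{'position': [0.5381, 0.0124, 0.0401], 'confidence': 0.27}]]
mirror_mount [[{'position': [0.5872, -0.3564, 0.0002], 'confidence': 0.67}], [{'position': [0.5854, -0.3617, -0.0035], 'confidence': 0.58}]]
jar [[{'position': [0.6903, 0.2993, 0.0011], 'confidence': 0.8}], [{'position': [0.6939, 0.3016, -0.0009], 'confidence': 0.76}]]
iris [[{'position': [0.7394, -0.2463, -0.003], 'confidence': 0.92}], [{'position': [0.7349, -0.2394, 0.0008], 'confidence': 0.68}]]
driver [[{'position': [0.381, -0.0824, -0.0017], 'confidence': 0.92}], [{'position': [0.3799, -0.0802, -0.0008], 'confidence': 0.68}]]
block [[{'position': [0.3825, 0.1703, -0.0018], 'confidence': 0.71}], [{'position': [0.3845, 0.1766, -0.0001], 'confidence': 0.7}]]
```

View pics/s16o.png

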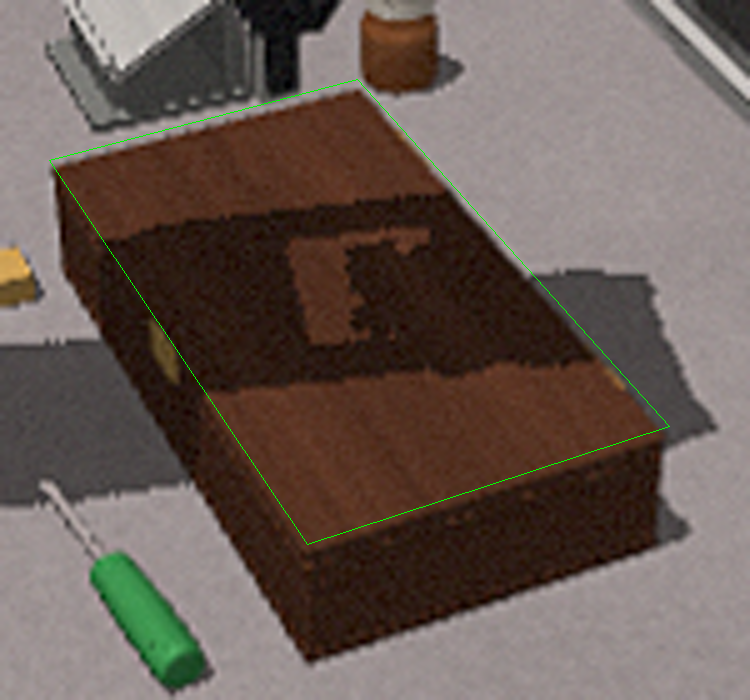

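View pics/s16.png

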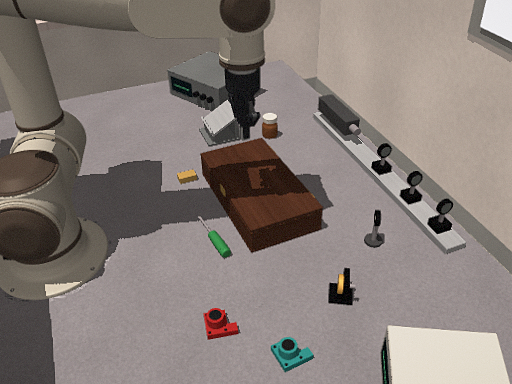

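The lid is flat on the case, matching the outline I expected for a shut lid. The arm is clear and the bystanders are where they started.

```bash
python3 -c "
from h import *
print(read_dq().round(4),read_t()); sign_off()"
```

```text
[-0.0002 -0.0007 -0.0001 -0.0006  0.0013 -0.0017] 40.2167
the job is handed in; nothing more can be done
```

I packed both parts, closed the lid and handed the job in at about 40 s; no verdict was reported.

- **Filter:** I took it off the sloping stand, turned it to match its cutout and pressed until it hit a hard stop at about 25 N.
- **Cage plate:** I took the silver one, not the red or turquoise look-alikes, and pressed it to a hard stop at about 34 N.
- **Seating, checked before the lid moved:** Projected outlines on the wrist and side pictures put both bases level with the foam. Network heights for the filter were 37–42 mm, against 39 mm for fully home and about 46 mm if its pad had stayed up. The network gave no fix on the cage plate in its cutout.
- **Lid:** I drew it over from behind and pushed it down. Resistance jumped to 48 N at the height calculated for shut. The final picture shows it flat, and the arm then backed off to zero contact force.
- **Bystanders:** The mirror mount, jar, iris, screwdriver and brass block read within about 10 mm of where they started.

Some checks disagreed or are missing:
- **Pad force:** The force readings never showed the roughly 6 N of the pads sinking, only the final stops.
- **Network errors:** The network misread some positions. I set aside two low-confidence ones: a "stage" at the jar's position and a second "lid edge" on the hinge.
- **Steel stage:** It cannot be seen now that the lid is shut. It looked undisturbed just before I closed it.

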